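# Balance the bread-box lid

## Robot

A 6-joint arm with a two-finger parallel gripper is mounted at the origin on the work surface. World frame = base frame: x ahead of the robot, y to its left, z up, the work surface at z = 0. Lengths are in mm, angles in rad, forces in N, time in s.
With the tool pointing down it reaches from about 275 to 825 mm from the base axis. Payload 5.2 kg.
Tool frame: the origin (TCP) lies at the very end of the fingers, on their centre line; the grasp point (between the pads) lies 19 mm behind it; z points along the fingers, y is the direction in which the jaws open and shut (so a half turn about z gives the same grasp; the last joint's range is limited). The gripper opens to 93 mm and grips with 3 to 60 N. Pads are 15 mm wide; open, the fingers measure 128 mm over their backs; the gripper's body (75 mm by 188 mm) begins 65 mm behind the grasp point.
Start: joints at [0.967, 0.259, 1.535, -0, 1.348, -0.203], TCP at [214.564, 506.426, 218.653] pointing down, gripper open.
Joint ranges: [-3.14, 3.14], [-0.91, 2.08], [0.19, 2.58], [-1.22, 4.36], [0.22, 2.71], [-3.12, 3.12]. Speed limits (rad/s): [2.57, 2.57, 3.14, 3.14, 3.14, 3.14].

## Interface

Orientations are given as [roll, pitch, yaw] about the fixed x, y, z axes, in that order (R = Rz(yaw) Ry(pitch) Rx(roll)).
In Python, from bench import robot gives the robot as it stands. The module is installed in compiled form; this text tells all that it offers. Calls block until the motion is done:
- robot.move_ptp(position, orientation): joint-space move of the TCP to a pose.
- robot.move_linear(position, ori=None, speed=150, f_stop=None): straight line of the TCP; ori=None keeps the orientation; speed is the mean speed in mm/s. With f_stop (N) it stops when the force on the tool has changed by that much, and returns True; else False.
- robot.move_j(angles): joint-space move.
- robot.move_gripper(opening): opening from 0.0 (shut) to 1.0 (fully open); the grip force is fixed at half the most; returns when the fingers have stopped.
- robot.sleep(seconds).
- robot.inverse_kinematics(position, orientation): joint angles nearest the present ones, or None.
- robot.get_image(name): name is "scene" or "top" or "wrist"; returns a dict with "img" (420x560x3 uint8, blue, green, red), "fovy" (degrees; the focal length in pixels is half the picture's height over the tangent of half this angle, whatever the lens; pixels are square), "cx", "cy" (the principal point, pixels), "k1" (the pictures are not rectified: a ray, as slopes to the right and down, at radius r is drawn at 1 + k1 r^2 times it, then the intrinsics apply), "eye" and "orientation" of the camera in the world. Camera axes: x right, y down, z forward; pixel columns grow to the right and rows downward; lengths in mm; the calibration is good to about 2 mm. A picture is of the moment at which its call begins. There is no depth.
A pose or a line that the arm cannot do raises robot.MotionError and nothing moves.
- robot.hand_in(): hands the job in, once; it reports no verdict.
Readings, each from a call of its own:
- robot.current_t(): time.
- robot.current_qpos(): joint angles.
- robot.current_joint_vel(): joint speeds.
- robot.current_joint_efforts(): joint torques, N m.
- robot.current_tcp_pos(): TCP position.
- robot.current_eef_rot(): TCP orientation.
- robot.current_contact_force(): force on the tool from outside, world axes, zero at the start.
- robot.current_ft_torque(): the same for the moment, N m.
- robot.current_gripper_width(): opening from 0.0 (shut) to 1.0 (fully open).
Only numpy, scipy, OpenCV 4.12 (cv2) and the standard library are available. Lean on these libraries where they do the work, as an engineer would, in place of code of your own. Each camera call takes 0.05 s, during which the arm holds its last target.

## Task

The steel ghee pot is in the way on top of the green bread box: stand it upright in the middle of the round dark wooden trivet and let go of it. Then take the lid by its red pull, swing it up gently to its balance point, a little short of fully upright, where it would fall neither shut nor open, and finish still gripping the pull, holding the lid there motionless so that a lid stay can be fitted. Do not let the lid slam or go over past upright, do not tip or drop the pot, and leave the other things on the shelf where they are.

Things in the scene. Friction and masses are not known exactly. Their poses are not given: they have to be found in the camera images.
- bin: green open-topped bread box, fixed to the shelf: 150 mm deep (its x) by 210 mm wide (its y), 100 mm high. Origin: centre of its underside on the shelf; its x axis points from the pull side (towards the robot) to the hinge side, z up. Turned up to 0.2 rad either way.
- lid (a joint): lid opening in rad: 0 shut, grows as the pull side swings up and away from the robot, stop at 2.0. Wooden lid 150 x 210 x 14 mm with a white tile 130 x 180 x 8 mm on top (top 123 mm above the shelf when shut), 0.54 kg. Balance point 1.406 rad (80.6 degrees), not 1.57, as the tile makes it top-heavy; hinge friction (0.04 N m) keeps it within about 0.09 rad of there, farther off it falls.
- lid_hinge (a point): point on the hinge axis, midway along it, at the far top edge of the box, 100 mm above the shelf and 75 mm from the box's centre along the box's +x. The hinge axis runs along the box's y.
- pull: red barrel pull at the lid's front: cylinder 18 mm in diameter, 36 mm long, parallel to the hinge; it turns easily on its own axis, so that the lid can swing while it is gripped over its two flat ends. On a neck 12 mm wide, its axis 34 mm in front of the lid's edge. Origin: barrel centre, 184 mm from the hinge along the lid, 8 mm to its top-face side, 108 mm above the shelf when shut.
- ghee: round stainless ghee pot with a fixed domed lid and small knob, loose, 0.18 to 0.35 kg, closed; it starts standing on the tile of the shut lid. Origin: centre of its underside; z up. Its side is straight and 56 mm in diameter from 6 to 46 mm up, a 60 mm rim at 48 to 51 mm, top of the knob at 69 mm.
- trivet: round dark wooden trivet, fixed flat on the shelf left or right of the bread box, 110 mm in diameter, 10 mm thick. Origin: centre of its underside; its top is at +10 mm.
- dabba: bystander: round stainless dabba, 108 mm in diameter, 70 mm high, loose, on the other side of the box from the trivet. Origin: centre of its underside.
- crock: bystander: white ceramic pot with cork-coloured silicone stopper, 86 mm in diameter, 98 mm high, loose, behind the box to the right. Origin: centre of its underside.
- squeezer: bystander: yellow plastic lemon squeezer, cup 72 mm across and 30 mm high, handles 130 mm long along its y, loose, behind the box to the left. Origin: under the cup.
- saltjar: bystander: small glass salt jar with blue cap, 60 mm in diameter, 85 mm high, loose, behind the box. Origin: centre of its underside.
Mind the look-alikes: they are no part of the job. What is shaped like the ghee but pink is not meant. Several things have the shape of the trivet; the one meant has the colours described above.

How it is judged:
By the outcome, as a careful person would: the job done as asked, in the order asked, and still so for the second after the job is handed in, while the arm keeps its last pose, push and grip.
It also fails if it takes over 64 s, if anything falls off the work surface, if the arm or the gripper's body presses on something with over 40 N, if the wrist force passes 120 N, or if a joint passes its speed limit or range.

## Working session

There is one attempt and no reset: what is moved stays moved. The work goes in short steps, each a Python script; the robot and the scene stay as the last script left them, time stands still between calls to the robot, and variables do not carry over. Pictures are saved under pics/ and viewed, and the job is handed in when it is done.

```bash
mkdir -p pics; ls; cat > h.py <<'E'
import numpy as np, cv2, math
from scipy.spatial.transform import Rotation as R
from bench import robot
def rot(c):
    o=np.array(c['orientation'],float)
    return o if o.shape==(3,3) else R.from_euler('xyz',o).as_matrix()
def ray(c,u,v):
    h=c['img'].shape[0]; f=h/2/math.tan(math.radians(c['fovy'])/2)
    K=np.array([[f,0,c['cx']],[0,f,c['cy']],[0,0,1]])
    p=cv2.undistortPoints(np.array([[[u,v]]],float),K,np.array([c['k1'],0,0,0,0.]))[0,0]
    # (cv2 distortion model: drawn = ray*(1+k1 r^2))
    d=rot(c)@np.array([p[0],p[1],1.]); return np.array(c['eye'],float),d/np.linalg.norm(d)
def onplane(c,u,v,z):
    e,d=ray(c,u,v); return e+d*(z-e[2])/d[2]
def proj(c,P):
    h=c['img'].shape[0]; f=h/2/math.tan(math.radians(c['fovy'])/2)
    q=rot(c).T@(np.array(P,float)-np.array(c['eye'])); x,y=q[0]/q[2],q[1]/q[2]; k=1+c['k1']*(x*x+y*y)
    return f*x*k+c['cx'],f*y*k+c['cy']
def snap(n,fn):
    c=robot.get_image(n); cv2.imwrite('pics/'+fn+'.png',c['img']); return c
E
python3 - <<'E'
from h import *
import pickle
print(robot.current_t())
for n in ['scene','top','wrist']:
    c=snap(n,n+'0'); print(n,{k:v for k,v in c.items() if k!='img'}); pickle.dump(c,open(n+'0.pkl','wb'))
print(robot.current_tcp_pos(),robot.current_eef_rot(),robot.current_gripper_width())
E
```

```text
pics
0.0
scene {'fovy': 47.47912266718744, 'cx': 284.1537734995164, 'cy': 212.77003952495127, 'k1': -0.030867766543349072, 'eye': array([1133.60786009, -341.00870083,  900.67145116]), 'orientation': array([-2.43928817,  0.00320668,  1.02494804])}
top {'fovy': 56.91777427780824, 'cx': 280.3804334160744, 'cy': 203.74797584601765, 'k1': 0.0037985359152356802, 'eye': array([480.27114329,  -8.31233356, 916.69946558]), 'orientation': array([-3.04672524,  0.00493382, -1.56630622])}
wrist {'fovy': 62.59187170016776, 'cx': 281.7134532954471, 'cy': 211.1891072326751, 'k1': -0.0040013654056734, 'eye': array([142.27078491, 536.09886356, 383.67666012]), 'orientation': array([2.86049319e+00, 2.06636599e-03, 1.16915837e+00])}
[214.31822724 506.08906961 218.00267782] [-3.14021592e+00 -3.22023660e-04  2.74079210e+00] 1.0027537581064443
```

View pics/scene0.png

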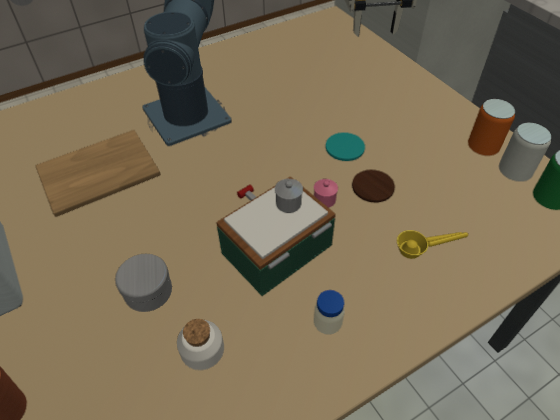

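View pics/top0.png

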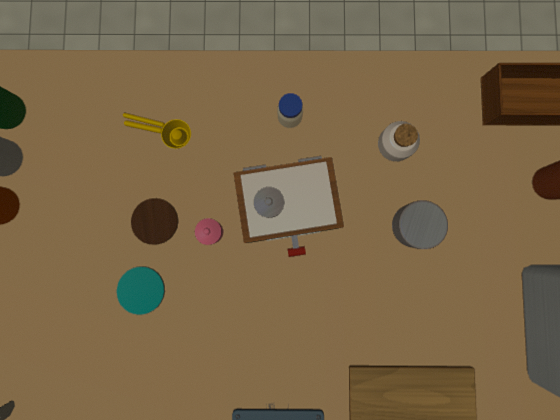

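View pics/wrist0.png

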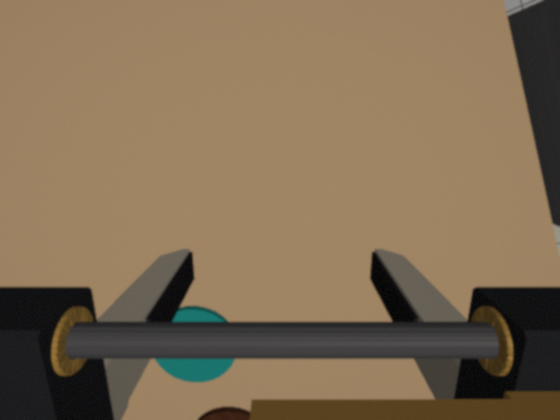

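The top view shows these candidates:
- **Pot:** the steel ghee pot on the tile at (268,202) is the one meant. The pink look-alike at (208,231) stands on the table and is not.
- **Trivet:** the dark wooden one at (155,221) is meant. The teal one at (141,290) is not, and the steel dabba at (424,225) is a bystander.
- **Red pull:** it is at (297,251).

Next I'll measure them.

```bash
cat > m.py <<'E'
from h import *
import pickle
def big(m):
    n,l,s,cen=cv2.connectedComponentsWithStats(m.astype(np.uint8)); 
    i=1+np.argmax(s[1:,4]); return (l==i)
def cont(m): return max(cv2.findContours(m.astype(np.uint8),cv2.RETR_EXTERNAL,cv2.CHAIN_APPROX_NONE)[0],key=cv2.contourArea)
def win(m,x0,x1,y0,y1):
    o=np.zeros_like(m); o[y0:y1,x0:x1]=m[y0:y1,x0:x1]; return o
def circ(c,m,z):
    p=np.array([onplane(c,u,v,z)[:2] for u,v in cont(m)[:,0]]).astype(np.float32)
    (x,y),r=cv2.minEnclosingCircle(p); return x,y,r,p.mean(0)
if __name__=='__main__':
  for name,W in (('top',dict(tri=(125,185,195,250),pull=(280,315,240,262),tile=(230,345,155,245),pot=(245,292,180,225))),
               ('scene',dict(tri=(348,398,168,204),pull=(232,262,182,200),tile=(215,337,180,260),pot=(270,308,175,215)))):
    c=pickle.load(open(name+'0.pkl','rb')); im=c['img']; hsv=cv2.cvtColor(im,cv2.COLOR_BGR2HSV); H,S,V=[hsv[...,i].astype(int) for i in range(3)]
    tri=big(win(V<100,*W['tri'])); print(name,'trivet',circ(c,tri,10))
    red=big(win(((H<6)|(H>172))&(S>170),*W['pull'])); r=cv2.minAreaRect(cont(red)); print('pull',r,onplane(c,*r[0],108))
    bp=[onplane(c,u,v,108)[:2] for u,v in cv2.boxPoints(r)]; print(np.round(bp,1).tolist())
    wh=big(win((S<45)&(V>120),*W['tile'])); 
    hull=cv2.convexHull(cont(wh)); q=cv2.approxPolyN(hull,4)[0] if hasattr(cv2,'approxPolyN') else cv2.approxPolyDP(hull,6,True)[:,0]
    P=np.array([onplane(c,u,v,123)[:2] for u,v in q]); print('tile',q.tolist(),np.round(P,1).tolist(),'mean',P.mean(0),[float(np.linalg.norm(P[i]-P[i-1])) for i in range(len(P))])
    e=np.roll(P,-1,0)-P; print('yaw',np.degrees(np.arctan2(e[:,1],e[:,0])))
    x0,x1,y0,y1=W['pot']; cv2.imwrite(f'pics/crop_{name}.png',cv2.resize(im[y0-15:y1+15,x0-60:x1+30],None,fx=5,fy=5,interpolation=cv2.INTER_CUBIC))
E
python3 m.py
```

```text
top trivet (525.38232421875, 291.9778747558594, 55.83442687988281, array([524.85565, 292.38074], dtype=float32))
pull ((296.1213684082031, 251.28900146484375), (6.994630813598633, 16.270118713378906), 81.25383758544922) [458.38433343 -37.03698252 108.        ]
[[462.9, -19.3], [468.1, -52.6], [453.9, -54.8], [448.7, -21.5]]
tile [[336, 223], [250, 237], [241, 175], [326, 161]] [[516.7, -118.1], [487.3, 57.7], [615.3, 77.9], [645.4, -98.5]] mean [566.17624748 -20.24917249] [130.2274330371733, 178.16618873100774, 129.5833040267079, 178.87878710783428]
yaw [  99.4759169     8.96562752  -80.32039899 -171.34489237]
scene trivet (528.444091796875, 290.8457336425781, 58.037479400634766, array([528.1414 , 290.36484], dtype=float32))
pull ((244.76766967773438, 190.9206085205078), (6.212416648864746, 15.799478530883789), 57.528804779052734) [457.09878033 -37.38613659 108.        ]
[[451.7, -55.8], [444.2, -17.5], [462.6, -18.9], [469.7, -56.8]]
tile [[327, 212], [262, 257], [224, 219], [290, 178]] [[615.7, 77.7], [645.0, -98.5], [518.3, -118.9], [488.3, 63.6]] mean [566.82790494 -18.99426749] [128.2562043599597, 178.59122725156118, 128.31886588289944, 184.94828817563263]
yaw [ -80.56669093 -170.84522052   99.35547124    6.31329486]
```

View pics/crop_top.png

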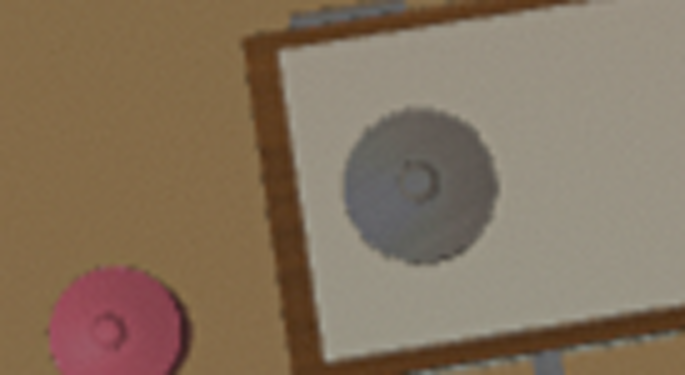

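View pics/crop_scene.png

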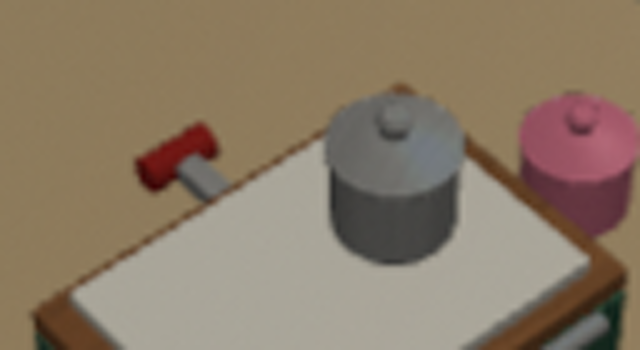

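The crops confirm the choice: a steel pot on the tile (rim centre at top pixel 269,202; knob at scene pixel 289,184), with the pink one beside it. The tile and pull measurements agree on box yaw ≈ 0.16 rad. Next I'll locate the pot and check the reach.

```bash
python3 - <<'E'
from h import *
import pickle
c=pickle.load(open('top0.pkl','rb')); s=pickle.load(open('scene0.pkl','rb'))
print('rim',onplane(c,269,202.1,173)[:2],'knob',onplane(c,268.8,201.2,191)[:2],'knob scene',onplane(s,289.2,183.6,189)[:2])
print('scene body base', onplane(s,210+394/5,160+262/5,123), 'pink',onplane(c,207,231,60))
pi=np.pi
for nm,p,o in [('pot',[556,20,132],None),('tri',[526.5,291.5,30],None)]:
  for y in (pi/2,-pi/2,0.16,0.16-pi,0.16+pi,2.74):
    q=robot.inverse_kinematics(p,[pi,0,y]); print(nm,round(y,2),None if q is None else np.round(q,2))
for p in ([458,-37,89],[618,-11,264]):
  for y in (0.16,0.16+pi):
    q=robot.inverse_kinematics(p,[pi,0,y]); print('lid',round(y,2),None if q is None else np.round(q,2))
E
```

```text
rim [554.1255639   17.64535962] knob [554.03956286  17.40613993] knob scene [555.86124939  19.40588746]
scene body base [574.13447946   7.50732158 123.        ] pink [500.669913   158.04668654  60.        ]
pot 1.57 [-0.16  0.34  1.64  0.    1.16 -0.16]
pot -1.57 [-0.16  0.34  1.64 -0.    1.16  2.98]
pot 0.16 [-0.16  0.34  1.64 -0.    1.16  1.25]
pot -2.98 [-0.16  0.34  1.64  0.    1.16 -1.9 ]
pot 3.3 [-0.16  0.34  1.64  0.    1.16 -1.9 ]
pot 2.74 [-0.16  0.34  1.64  0.    1.16 -1.33]
tri 1.57 [ 0.32  0.53  1.63 -0.    0.98  0.32]
tri -1.57 [ 0.32  0.53  1.63  0.    0.98 -2.82]
tri 0.16 [ 0.32  0.53  1.63 -0.    0.98  1.73]
tri -2.98 [ 0.32  0.53  1.63  0.    0.98 -1.41]
tri 3.3 [ 0.32  0.53  1.63  0.    0.98 -1.41]
tri 2.74 [ 0.32  0.53  1.63  0.    0.98 -0.85]
lid 0.16 [-0.32  0.23  1.92 -0.    0.99  1.09]
lid 3.3 [-0.32  0.23  1.92  0.    0.99 -2.05]
lid 0.16 [-0.2   0.36  1.29 -0.    1.5   1.21]
lid 3.3 [-0.2   0.36  1.29  0.    1.5  -1.93]
```

```bash
python3 - <<'E'
from h import *
pi=np.pi
O=[pi,0,pi/2]
robot.move_ptp([554.8,18.5,280],O)
print(robot.move_linear([554.8,18.5,215],speed=120))
c=snap('scene','pre'); c=snap('wrist','prew')
print(robot.current_tcp_pos(),robot.current_contact_force(),robot.current_t())
E
```

```text
False
[555.50158959  18.51226949 216.1227275 ] [-0.13807227 -0.30680941 -0.35983809] 3.0833
```

View pics/prew.png

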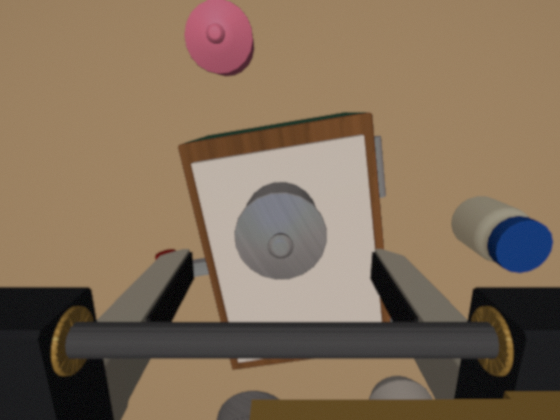

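View pics/pre.png

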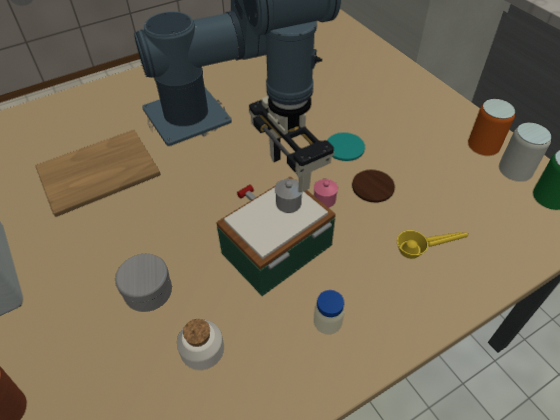

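The wrist view shows the pot centred between the fingers (knob at 280,244). I'll check that against the wrist calibration, then grasp.

```bash
python3 - <<'E'
from h import *
pi=np.pi
c=robot.get_image('wrist'); print('knob wrist',onplane(c,280,244,191))
print(robot.move_linear([554.8,18.3,133],speed=80,f_stop=8), robot.current_tcp_pos())
robot.move_gripper(0.5)
E
```

```text
knob wrist [553.47205908  20.04140165 191.        ]
False [555.28163718  18.22130513 133.59799005]
```

```bash
python3 - <<'E'
from h import *
print(robot.current_gripper_width(),robot.current_contact_force())
robot.move_gripper(0.0); print(robot.current_gripper_width(),robot.current_contact_force(),robot.current_tcp_pos())
p=robot.current_tcp_pos()
robot.move_linear([554.8,18.3,150],speed=40)
robot.move_linear([554.8,18.3,250],speed=120)
print(robot.current_gripper_width(),robot.current_contact_force(),robot.current_tcp_pos(),robot.current_t())
snap('scene','lift');snap('wrist','liftw')
E
```

```text
0.6193921802856477 [-1.5471245  -0.82094827  2.02022901]
0.6188825548892578 [-2.78670255  0.47726272  2.0629008 ] [554.67715841  18.31051336 133.09456467]
0.6137846642883291 [ 0.03153178  0.33578086 -2.31799118] [554.26464198  18.36742615 249.1056857 ] 6.7667
```

View pics/lift.png

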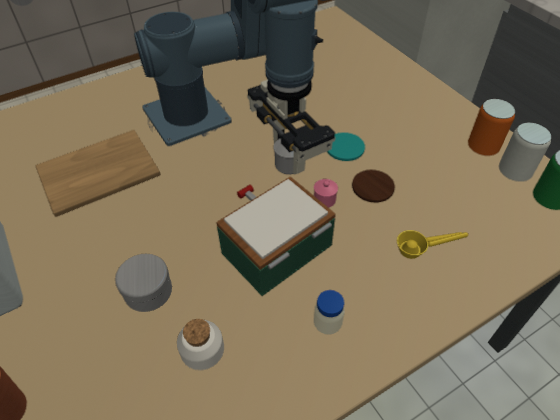

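View pics/liftw.png

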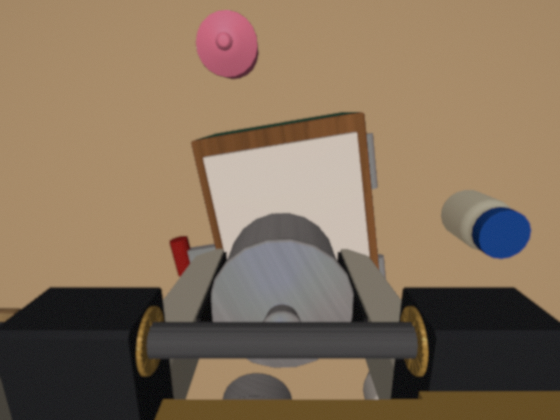

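The lift view shows the pot hanging upright in the fingers at (290,155), with a measured grip of 57 mm and a load of 2.3 N. Next I'll carry it over the trivet.

```bash
python3 - <<'E'
from h import *
pi=np.pi; O=[pi,0,pi/2]
x,y=526.5,291
robot.move_linear([x,y,250],speed=180)
robot.move_linear([x,y,70],speed=120)
robot.move_linear([x,y,27],speed=40,f_stop=5)
snap('top','pl');snap('scene','pls')
s=robot.move_linear([x,y,15],speed=12,f_stop=3); print(s,robot.current_tcp_pos(),robot.current_contact_force(),robot.current_t(),robot.current_gripper_width())
E
```

```text
True [526.47017976 290.96137997  20.07161301] [-0.57820959  0.27037887  4.52112931] 12.15 0.6190584004215347
```

View pics/pls.png

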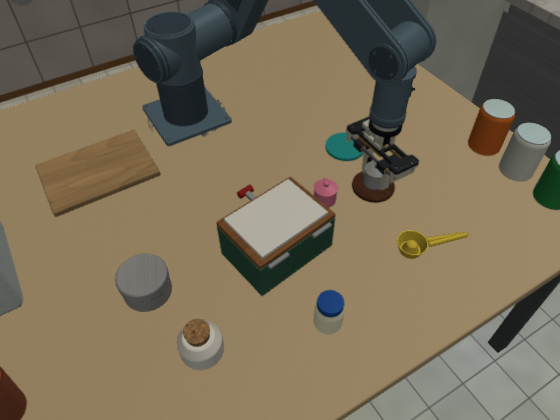

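Contact came exactly at the expected height (TCP z = 20.1), and the pot stands upright over the trivet at (375,185). Next I'll release, retreat straight up and check.

```bash
python3 - <<'E'
from h import *
import pickle
pi=np.pi
robot.move_gripper(1.0); robot.sleep(0.2)
print(robot.current_tcp_pos(),robot.current_gripper_width())
robot.move_linear([526.5,291,60],speed=60)
robot.move_linear([526.5,291,200],speed=150)
robot.move_ptp([440,-40,240],[pi,0,0.16])
print(robot.current_t(),robot.current_qpos())
c=snap('scene','s2'); t=snap('top','t2')
pickle.dump(c,open('s2.pkl','wb'));pickle.dump(t,open('t2.pkl','wb'))
cv2.imwrite('pics/t2c.png',cv2.resize(t['img'][180:265,110:230],None,fx=5,fy=5,interpolation=cv2.INTER_CUBIC))
E
```

```text
[525.42095857 290.64555226  19.05570742] 0.9991149000290126
16.3333 [-3.43199745e-01  4.57339938e-02  1.73801590e+00  4.21233351e-04
  1.35801313e+00  1.06604927e+00]
```

View pics/t2c.png

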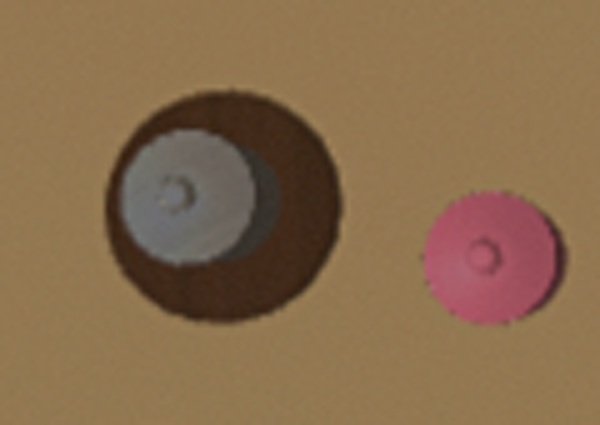

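View pics/s2.png

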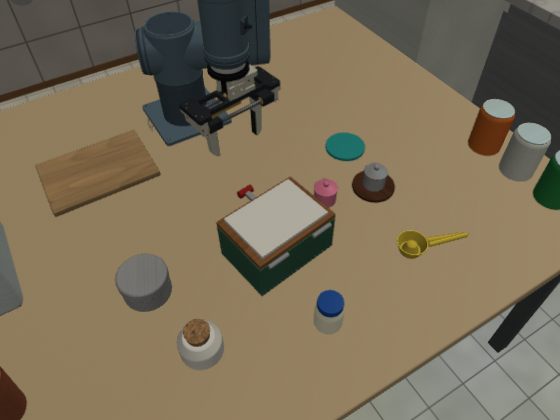

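```bash
python3 - <<'E'
from h import *
import pickle
t=pickle.load(open('t2.pkl','rb'))
f=lambda x,y,z:onplane(t,110+x/5-.4,180+y/5-.4,z)[:2]
print('pot rim',f(187,197,60),'knob',f(175,194,79),'trivet',f(224,206.5,10))
E
```

```text
pot rim [526.635502   291.65985845] knob [526.88676126 290.26023409] trivet [524.95698615 291.64262334]
```

The pot is released and upright, within 2 mm of the trivet's centre. Next I'll re-measure the now unobstructed tile and go for the pull.

```bash
python3 - <<'E'
from m import *
c=pickle.load(open('s2.pkl','rb')); hsv=cv2.cvtColor(c['img'],cv2.COLOR_BGR2HSV); S=hsv[...,1];V=hsv[...,2]
wh=big(win((S<45)&(V>120),215,337,180,260)); q=cv2.approxPolyN(cv2.convexHull(cont(wh)),4)[0]
P=np.array([onplane(c,u,v,123)[:2] for u,v in q]); e=np.roll(P,-1,0)-P; print(P.mean(0),np.degrees(np.arctan2(e[:,1],e[:,0])))
pi=np.pi;O=[pi,0,0.162]
robot.move_linear([458.2,-37.2,190],O,speed=150)
w=snap('wrist','pw'); print(robot.current_tcp_pos())
hsv=cv2.cvtColor(w['img'],cv2.COLOR_BGR2HSV); red=big(((hsv[...,0]<6)|(hsv[...,0]>172))&(hsv[...,1]>150)); r=cv2.minAreaRect(cont(red)); print(r,onplane(w,*r[0],110))
E
```

```text
[567.18828724 -19.92332154] [ -81.01110669 -170.84522052   99.53983443    9.500743  ]
[458.51509897 -37.05591894 190.5801313 ]
((283.0, 218.5), (21.0, 46.0), 90.0) [457.7723137  -37.97768734 110.        ]
```

View pics/pw.png

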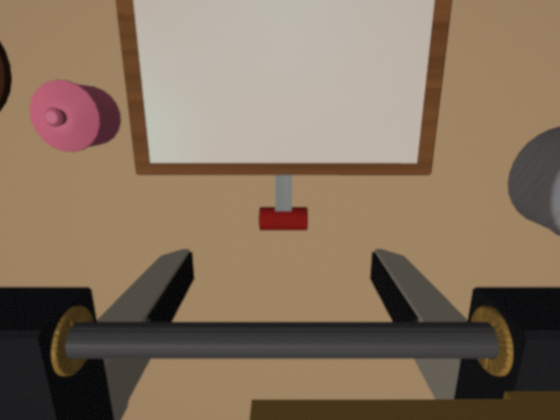

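The wrist view shows the pull at (283,218) centred between the fingers, parallel to the jaw direction, and all three views agree. Next I'll descend and grip.

```bash
python3 - <<'E'
from h import *
p=[458.2,-37.4]
print(robot.move_linear([*p,89],speed=70,f_stop=6),robot.current_tcp_pos())
robot.move_gripper(0.5)
print(robot.current_gripper_width(),robot.current_contact_force())
robot.move_gripper(0.0); robot.sleep(.2)
print(robot.current_gripper_width(),robot.current_contact_force(),robot.current_tcp_pos(),robot.current_t())
snap('wrist','gw');snap('scene','gs')
E
```

```text
False [458.54229596 -37.517007    89.40963408]
0.5021349046849596 [-0.12287893  0.09966604 -0.50129869]
0.3817943656055937 [ 0.28194506 -2.45404332 -1.08158998] [458.27526224 -37.70094951  89.02069182] 20.025
```

View pics/gw.png

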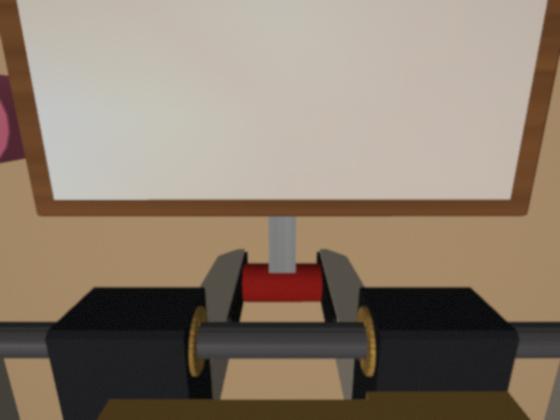

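View pics/gs.png

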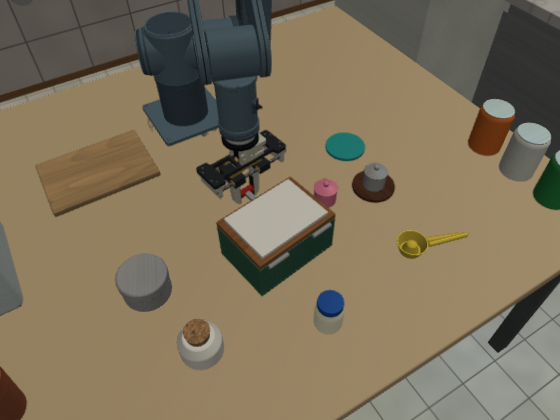

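The fingers hold the barrel over both flat ends (35.5 mm measured, pull at wrist pixel 283,283). Next I'll swing it up along the arc in small steps, watching the force.

```bash
cat > arc.py <<'E'
from h import *
YAW=0.162; P0=np.array([458.2,-37.4,89.]); u=np.array([math.cos(YAW),math.sin(YAW),0])
def pt(th):
    return P0+u*(184-184*math.cos(th)+8*math.sin(th))+np.array([0,0,1])*(184*math.sin(th)+8*math.cos(th)-8)
def swing(a,b,n,speed=50,fs=15):
    for th in np.linspace(a,b,n+1)[1:]:
        s=robot.move_linear(pt(th).tolist(),speed=speed,f_stop=fs)
        F=np.array(robot.current_contact_force()); print(round(th,3),s,'F r/t/z',np.round([F@u,F@np.cross([0,0,1],u),F[2]],1),'err',np.round(np.array(robot.current_tcp_pos())-pt(th),1),'w',round(robot.current_gripper_width(),3))
        if s: return False
    return True
E
python3 - <<'E'
from arc import *
print(swing(0,0.4,5,40,12),robot.current_t())
snap('scene','a1')
E
```

```text
0.08 False F r/t/z [-0.4 -4.8 -1.9] err [ 0.1 -0.3  0.3] w 0.385
0.16 False F r/t/z [ 0.4 -5.9 -2. ] err [ 0.1 -0.3  0. ] w 0.382
0.24 False F r/t/z [-1.4 -5.1 -2.2] err [ 0.  -0.3 -0.1] w 0.386
0.32 False F r/t/z [-0.7 -5.4 -2.3] err [-0.  -0.2 -0.2] w 0.383
0.4 False F r/t/z [-1.6 -5.6 -1.7] err [-0.1 -0.3 -0.2] w 0.384
True 22.7083
```

View pics/a1.png

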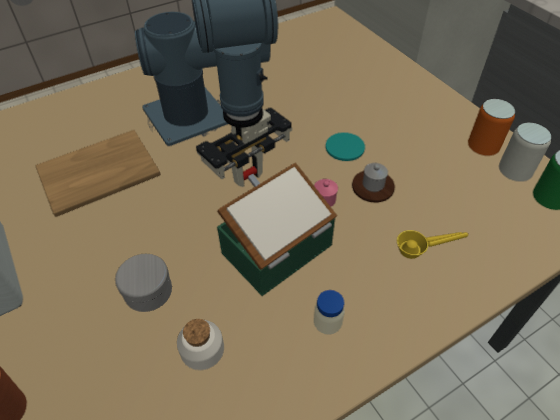

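The lid is following (front edge raised, pull gripped at 250,174) and forces are small. Continuing.

```bash
python3 - <<'E'
from arc import *
ok=swing(0.4,1.2,9,40,12)
if ok: swing(1.2,1.406,4,20,12)
robot.sleep(0.5); print(robot.current_t(),robot.current_contact_force(),robot.current_tcp_pos(),pt(1.406))
import pickle
for n in ('scene','top'): pickle.dump(snap(n,'b_'+n),open(n+'b.pkl','wb'))
snap('wrist','b_w')
E
```

```text
0.489 False F r/t/z [-1.5 -5.3 -2.5] err [-0.1 -0.3 -0.3] w 0.382
0.578 False F r/t/z [-0.9 -5.5 -1.5] err [-0.2 -0.3 -0.3] w 0.385
0.667 False F r/t/z [-1.8 -6.4 -0.7] err [-0.2 -0.3 -0.3] w 0.388
0.756 False F r/t/z [-0.8 -5.7 -0.2] err [-0.3 -0.3 -0.3] w 0.384
0.844 False F r/t/z [-1.7 -5.3  1.1] err [-0.3 -0.3 -0.3] w 0.381
0.933 False F r/t/z [-1.  -5.1  2. ] err [-0.3 -0.3 -0.2] w 0.386
1.022 False F r/t/z [-1.5 -5.3  2.6] err [-0.3 -0.3 -0.2] w 0.39
1.111 False F r/t/z [-1.8 -4.9  2. ] err [-0.2 -0.3 -0.1] w 0.386
1.2 False F r/t/z [-1.3 -5.3  1.6] err [-0.1 -0.2 -0.1] w 0.386
1.252 False F r/t/z [-1.6 -6.2  1.6] err [-0.1 -0.2 -0.1] w 0.387
1.303 False F r/t/z [-0.9 -4.6  3.2] err [-0.  -0.2  0. ] w 0.385
1.354 False F r/t/z [-0.  -5.1  2.2] err [ 0.  -0.2  0. ] w 0.382
1.406 False F r/t/z [-0.7 -4.2  2.1] err [ 0.1 -0.2  0. ] w 0.383
30.7833 [ 0.85345478 -4.5404395   1.69387064] [617.83227305 -11.47666089 263.86927624] [617.78888134 -11.318036   263.81954048]
```

View pics/b_scene.png

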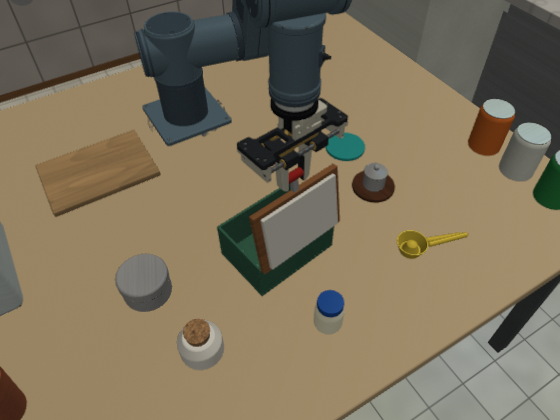

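View pics/b_top.png

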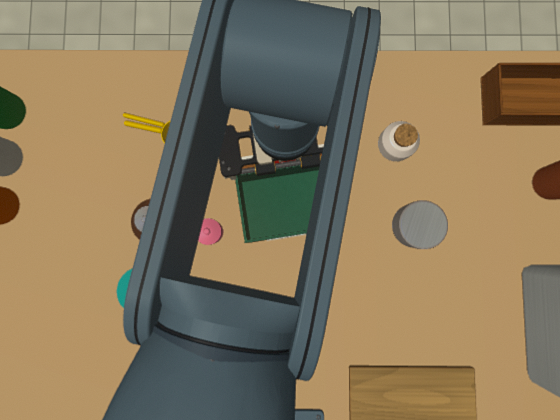

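View pics/b_w.png

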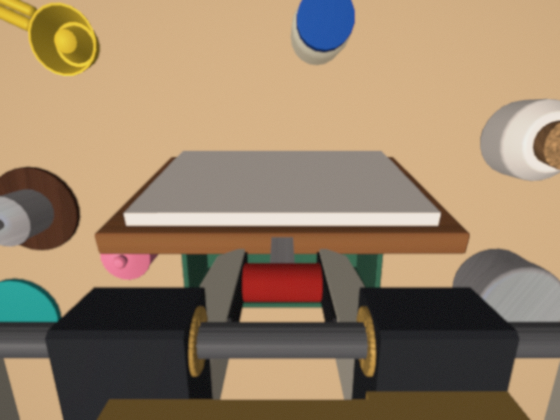

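The views show the lid nearly upright, tile facing away, pull still between the fingers at wrist pixel (283,283). I'll measure the lid angle independently from the tile corners in the scene view.

```bash
python3 - <<'E'
from m import *
c=pickle.load(open('sceneb.pkl','rb')); hsv=cv2.cvtColor(c['img'],cv2.COLOR_BGR2HSV); S=hsv[...,1];V=hsv[...,2]
wh=big(win((S<60)&(V>110),255,350,172,270)); q=cv2.approxPolyN(cv2.convexHull(cont(wh)),4)[0]; print(q.tolist())
yaw=.162; u=np.array([math.cos(yaw),math.sin(yaw),0]); n=np.array([-u[1],u[0],0]); C=np.array([566.7,-19.7,0])
for h in (C+75*u+[0,0,100], np.array([458.2,-37.4,100])+184*u):
  print('hinge',h)
  for uv in q:
    best=[]
    for s in (90,-90):
        e,d=ray(c,*uv); t=(s-(e-h)@n)/(d@n); X=e+t*d-h; a,z=X@u,X[2]; r=math.hypot(a,z)
        # X = L*(-cos,sin)+23*(sin,cos)
        for L in (140,10):
            best.append((abs(r-math.hypot(L,23)),s,L,math.atan2(z,-a)-math.atan2(23,L)))
    b=min(best); print(uv,np.round(b,3))
# predicted pixels of tile top corners vs theta
  for th in (1.33,1.406,1.48):
    al=-math.cos(th)*u+math.sin(th)*np.array([0,0,1]); nn=math.sin(th)*u+math.cos(th)*np.array([0,0,1])
    print(th,[np.round(proj(c,h+L*al+23*nn+s*n),1).tolist() for s,L in ((90,140),(-90,140),(-90,10),(90,10))])
E
```

```text
[[337, 223], [272, 268], [261, 219], [335, 171]]
hinge [640.71800045  -7.60307441 100.        ]
[337 223] [ 2.604 90.    10.     1.41 ]
[272 268] [  2.042 -90.     10.      1.241]
[261 219] [  3.155 -90.    140.      1.365]
[335 171] [  9.191  90.    140.      1.391]
1.33 [[331.6, 172.2], [259.4, 218.6], [272.0, 268.9], [337.5, 222.4]]
1.406 [[335.5, 175.0], [263.1, 222.0], [272.4, 269.7], [337.8, 223.2]]
1.48 [[339.3, 178.1], [266.9, 225.6], [272.7, 270.4], [338.0, 223.9]]
hinge [639.79082778  -7.72220921 100.        ]
[337 223] [ 1.861 90.    10.     1.433]
[272 268] [  2.656 -90.     10.      1.264]
[261 219] [  3.055 -90.    140.      1.372]
[335 171] [  9.137  90.    140.      1.397]
1.33 [[331.2, 171.9], [259.1, 218.3], [271.7, 268.5], [337.2, 222.1]]
1.406 [[335.1, 174.7], [262.8, 221.7], [272.1, 269.3], [337.5, 222.9]]
1.48 [[338.9, 177.8], [266.6, 225.3], [272.4, 270.1], [337.7, 223.6]]
```

```bash
python3 - <<'E'
from m import *
c=pickle.load(open('sceneb.pkl','rb')); hsv=cv2.cvtColor(c['img'],cv2.COLOR_BGR2HSV); S=hsv[...,1];V=hsv[...,2]
wh=big(win((S<60)&(V>110),255,350,172,270))
im=c['img'].copy(); cv2.drawContours(im,[cont(wh)],-1,(0,0,255),1)
cv2.imwrite('pics/bc.png',cv2.resize(im[150:280,230:360],None,fx=4.5,fy=4.5,interpolation=cv2.INTER_NEAREST))
rows=np.arange(228,262); 
for nm,f,rows,s in (('left',lambda r:np.where(wh[r])[0].min()-.5,np.arange(228,262),(-90)),('right',lambda r:np.where(wh[r])[0].max()+.5,np.arange(185,215),90)):
    p=np.polyfit(rows,[f(r) for r in rows],1)
    print(nm,p[0],np.polyval(p,rows.mean()))
    u=np.array([math.cos(.162),math.sin(.162),0]); n=np.array([-u[1],u[0],0]); h=np.array([640.2,-7.6,100])
    for th in (1.3,1.35,1.406,1.45,1.5):
        al=-math.cos(th)*u+math.sin(th)*np.array([0,0,1]); nn=math.sin(th)*u+math.cos(th)*np.array([0,0,1])
        a=np.array(proj(c,h+140*al+23*nn+s*n));b=np.array(proj(c,h+10*al+23*nn+s*n)); k=(a[0]-b[0])/(a[1]-b[1]); print(th,round(k,4),b[0]+k*(rows.mean()-b[1]))
E
```

```text
left 0.201069518716578 267.2058823529412
1.3 0.2728 265.21560166045083
1.35 0.2373 266.1968398633438
1.406 0.1942 267.4056651836125
1.45 0.1574 268.45234832782074
1.5 0.1118 269.7660004332506
right 0.05094549499443502 335.53333333333353
1.3 0.1437 333.969650203016
1.35 0.1002 335.1094931504263
1.406 0.0483 336.4929303474044
1.45 0.0046 337.6728900633405
1.5 -0.0487 339.1310773191499
```

View pics/bc.png

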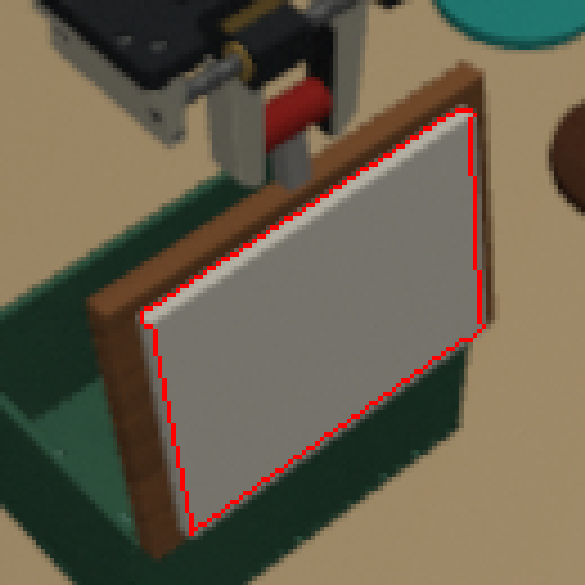

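The two tile edge slopes give 1.398 and 1.403 rad, matching the commanded 1.406. Last I'll check that it is still, then hand in.

```bash
python3 - <<'E'
from h import *
robot.sleep(0.5)
print(np.abs(robot.current_joint_vel()).max(),robot.current_tcp_pos(),robot.current_gripper_width(),robot.current_t(),robot.current_contact_force())
robot.hand_in()
E
```

```text
0.0024105021165867794 [617.81645564 -11.50394188 263.85747183] 0.38733259567326805 31.4333 [ 1.21427946 -4.95954211  2.08186   ]
the job is handed in; nothing more can be done
```

I stood the steel ghee pot on the dark wooden trivet and let go of it. I then swung the lid up by its red pull and handed the job in at 31.4 s, still gripping the pull with the lid at its balance point.

- **Pot:** it is upright and released, about 2 mm from the trivet's centre in the top view.
- **Lid angle:** it was commanded to 1.406 rad, and the tile's two side edges in the scene view gave 1.398 and 1.403. Rougher estimates from single tile corners disagreed: three gave 1.37–1.43 and one gave 1.24–1.26. I trusted the edge fits instead.
- **Grip and forces:** the arm was practically motionless (0.002 rad/s), gripping at 36 mm. A steady sideways force of about 5 N remained from a slight misalignment along the pull.
- **Other things on the shelf:** none looked moved in the pictures, judged by eye rather than measured.

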